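# Scoop humidity-conditioning clay balls from tray to dish

## Robot

A 7-joint arm with a two-finger parallel gripper is mounted at the origin on the work surface. World frame = base frame: x ahead of the robot, y to its left, z up, the work surface at z = 0. Lengths are in m, angles in degrees, forces in N, time in s.
With the tool pointing down it reaches from about 0.4 to 0.9 m from the base axis. Payload 5.5 kg.
Tool frame: the origin (TCP) lies at the very end of the fingers, on their centre line; the grasp point (between the pads) lies 19 mm behind it; z points along the fingers, y is the line along which they close (so a half turn about z gives the same grasp; the last joint's range is limited). The gripper opens to 92 mm and grips with 3 to 60 N. Pads are 19 mm wide; open, the fingers measure 130 mm over their backs; the gripper's body (75 mm by 190 mm) begins 47 mm behind the grasp point.
Start: joints at [84.351, 28.699, -24.465, 88.831, 12.651, 65.22, -12.049], TCP at [0.23, -0.608, 0.227] pointing down, gripper open.
Joint ranges: [-164.97, 164.97], [-17.58, 116.51], [-87.97, 89.64], [11.32, 138.91], [-80.73, 260.73], [10.89, 115.49], [-147.41, 147.41]. Speed limits (degrees/s): [147.25, 147.25, 180, 180, 180, 180, 180].

## Interface

Orientations are given as a 3x3 rotation matrix whose columns are the frame's x, y, z axes.
In Python, from cell import r gives the robot as it stands. The module is installed in compiled form; this text tells all that it offers.
- The arm moves only by the tool arm_command, never from a script. Its argument "rows" is text: rows parted by semicolons, each of 4 numbers parted by spaces: the shift along the world's x, y, z as a fraction of full scale, then the turn about the world's z as a fraction of full scale. In form: x y z yaw; .... A call has 1 to 8 rows; each row shifts and turns the commanded pose from where the row before left it; what a row does not reach is not made up. Full scale, the value 1, is 2 cm for a shift and pi/2 rad for a turn. A row lasts 1/10 s, in which the tool goes at most 50 mm and 8.59 degrees, less where a joint would pass 70% of its speed; a pose out of reach is approached as far as the arm can. A call with a number of a shift or a turn outside -1 to 1 is refused whole. A call with a gripper value outside its range is refused whole. "fingers" is the opening, from 0 (shut) to 1 (fully open), set as the call begins (left out, the last holds). The fingers move at their own pace and stop on an object; the grip force is fixed at half the most. Time passes only in rows, so rows that do not move let the fingers close. It gives the time, the measured TCP pose, the force, the opening and the grip force at its end, in the units of the state.
- r.observe(): the state, without advancing time (a new reading comes with each control period).
- r.read_camera(name): name is "side" or "top" or "wrist"; returns a dict with "pixels" (420x560x3 uint8, red, green, blue), "range_z" (420x560 float32, m along the optical axis (not along the pixel's ray), 0 where there is no reading), "fx", "fy", "cx", "cy" (pixels), "rvec" (rotation vector, rad) and "tvec" (3), from world to camera coordinates, as OpenCV has them; the wrist camera has in their place "T_tool_cam" (4x4, takes a point from camera to tool coordinates, whose origin is the TCP and whose axes are the flange's). Camera axes: x right, y down, z forward; pixel columns grow to the right and rows downward; lengths in m; the calibration is good to about 2 mm. A picture is of the moment at which its call begins: read the wrist's pose just before it.
- r.finish_job(): hands the job in; it is judged then, once.
The state is a dict: "time_s": time; "qpos": joint angles; "qvel": joint speeds; "tau": joint torques, N m; "tool_pos": TCP position; "ee_rot": TCP orientation; "force": force on the tool from outside, world axes, zero at the start; "ft_torque": the same for the moment, N m; "finger_gap": finger opening in m; "gripper_force": force on a finger pad.
Only numpy, scipy, OpenCV 4.12 (cv2) and the standard library are available. Lean on these libraries where they do the work, as an engineer would, in place of code of your own. Each camera call takes 0.05 s, during which the arm holds its last target. There are 200 camera calls.

## Task

Take the hand scoop by its handle and use it to scoop all six clay balls out of the steel tray and tip them into the square white dish, in as many scoops as it takes, losing none. Then set the scoop back down flat on the blotter and let go. Do not touch the balls with the gripper, and leave the bottle, jar and brass weight standing where they are.

Things in the scene. Friction and masses are not known exactly. Their poses are not given: they have to be found in the camera images.
- tray: Open steel tray with the clay balls, fixed on the bench, on the robot's left or right. Outside 202 x 116 mm, walls 38 high, 4 thick; floor top 4 mm above its origin (underside). Inside: near wall at x = -110 mm, flat floor to x = +60, then a ramp rising at 60 degrees in +x to its top edge at x = 80, z = 39; side walls at y = +-54. Its +x points away from the robot within 0.35 rad.
- dish: Square open dish of white ceramic, fixed to the bench, across the blotter from the tray. Outside 130 x 130 mm, walls 40 mm high and 5 mm thick, floor 5 mm thick. Origin at the centre of its underside, x and y along its sides.
- dish_mid (a point): Point in the dish's space, on its middle axis, 30 mm above the bench.
- scoop: Loose aluminium scoop, 140 g, like a small dustpan: pan 75 mm long (x), 98 wide (y), floor 2 thick, open front (+x), back wall 32 high; side walls 30 high end at x = +13 mm, ahead of them the floor is a bare lip. Wooden bar handle at the back, along x from -96 to -32 mm, 20 wide, z from 62 to 82. Origin: centre of pan's underside. Starts standing on the blotter, +x within 1 rad of ahead.
- scoop_grip (a point): Middle of the scoop's bar handle: 62 mm behind and 72 mm above the scoop's origin, axes as the scoop's; pinch across y (20 mm).
- scoop_lip (a point): Middle of the scoop's front edge, on its underside, 37.5 mm ahead of the scoop's origin.
- blotter: Flat pad of pale blotting paper lying between tray and dish, fixed, 220 (x) x 240 (y) x 3 mm. Origin at the centre of its underside.
- ball0_center (a point): Centre of clay ball 0: a plain fired-clay ball 20 mm across, 10 g, that starts on the tray's flat floor (x from -2 to 52 mm in the tray's axes). All six are alike.
- ball1_center (a point): Centre of clay ball 1: a plain fired-clay ball 20 mm across, 10 g, that starts on the tray's flat floor (x from -2 to 52 mm in the tray's axes). All six are alike.
- ball2_center (a point): Centre of clay ball 2: a plain fired-clay ball 20 mm across, 10 g, that starts on the tray's flat floor (x from -2 to 52 mm in the tray's axes). All six are alike.
- ball3_center (a point): Centre of clay ball 3: a plain fired-clay ball 20 mm across, 10 g, that starts on the tray's flat floor (x from -2 to 52 mm in the tray's axes). All six are alike.
- ball4_center (a point): Centre of clay ball 4: a plain fired-clay ball 20 mm across, 10 g, that starts on the tray's flat floor (x from -2 to 52 mm in the tray's axes). All six are alike.
- ball5_center (a point): Centre of clay ball 5: a plain fired-clay ball 20 mm across, 10 g, that starts on the tray's flat floor (x from -2 to 52 mm in the tray's axes). All six are alike.
- bottle: Bystander: upright brown glass bottle, 62 mm across, 190 mm tall, loose. Origin at the centre of its underside.
- jar: Bystander: upright clear glass jar with a white cap, 66 mm across, 85 mm tall, loose. Origin at the centre of its underside.
- weight: Bystander: upright brass paper weight with a knob, 60 mm across, 60 mm tall, loose. Origin at the centre of its underside.

How it is judged (in metres and radians):
On the way, in this order (a step that is already met when the one before it is completed fails the run):
1. the scoop is lifted clear of the blotter (height (world z) of scoop above 0.03 m), for 0.1 s.
2. all six balls lie in the dish (distance between each of ball0_center, ball1_center, ball2_center, ball3_center, ball4_center, ball5_center and dish_mid below 0.075 m), for 0.2 s.
At the end, for the whole second after the job is handed in: All six balls at rest in the dish (centre within 75 mm of dish_mid), and the scoop standing still on the blotter (pan's centre over it, tilt under 0.12 rad, underside below 12 mm) (all of step 2 and linear speed of each of ball0, ball1, ball2, ball3, ball4, ball5 below 0.03 m/s and x of scoop in the frame of blotter between -0.11 and 0.11 m and y of scoop in the frame of blotter between -0.12 and 0.12 m and height (world z) of scoop below 0.012 m and angle between scoop's own z axis and vertical below 0.12 rad and linear speed of scoop below 0.02 m/s); the robot touches nothing.
It fails at once if the fingers or another part of the arm press on a ball (over 0.5 N) (contact force between any of the arm, the fingers and ball0 above 0.5 N or contact force between any of the arm, the fingers and ball1 above 0.5 N or contact force between any of the arm, the fingers and ball2 above 0.5 N or contact force between any of the arm, the fingers and ball3 above 0.5 N or contact force between any of the arm, the fingers and ball4 above 0.5 N or contact force between any of the arm, the fingers and ball5 above 0.5 N).
It fails at once if the bottle, jar or weight is shifted by over 20 mm or tilted by over 0.3 rad (distance of any of bottle, jar, weight from where it was at the start of the episode above 0.02 m or angle between any of bottle, jar, weight's own z axis and vertical above 0.3 rad).
It also fails if it takes over 72 s, if anything falls off the work surface, if the arm or the gripper's body presses on something with over 40 N, if the wrist force passes 120 N, or if a joint passes its speed limit or range.

## Working session

There is one attempt and no reset: what is moved stays moved. The work goes in short steps, Python scripts to look and compute and a tool call to move; the robot and the scene stay as the last step left them, time stands still between calls to the robot, and variables do not carry over. Pictures are saved under pics/ and viewed, at most 10 in all, crops included, and the job is handed in when it is done.

Besides the shell and the picture viewer there is one more tool, called after "Call:" as name(argument=value, ...) on one line, values as JSON. arm_command: Moves the arm, as the interface text tells. Shift numbers are shares of 2 cm and turn numbers shares of pi/2 rad, none past 1 either way. Its arguments: {"type":"object","properties":{"rows":{"type":"string"},"fingers":{"type":"number"}},"required":["rows"]}

```bash
mkdir -p pics; python3 - <<'E'
from cell import r
import cv2,pickle
s=r.observe(); print(s)
for n in("top","side"):
    d=r.read_camera(n); pickle.dump(d,open(n+'.pkl','wb')); cv2.imwrite(f'pics/{n}0.png',cv2.resize(d['pixels'][:,:,::-1],(800,600)))
    print(n,d['fx'],d['fy'],d['cx'],d['cy'],d['rvec'],d['tvec'])
E
```

```text
{'time_s': 0.0, 'qpos': array([ 84.34824272,  28.75099942, -24.45372854,  88.89241525,
        12.65107419,  65.21623531, -12.04687241]), 'qvel': array([ 0.0238661 ,  0.06018728,  0.00776406, -0.02661527,  0.02940743,
        0.13029834, -0.00024833]), 'tau': array([ 7.86047895e-04, -5.66595840e+01, -5.81569612e+00, -2.79112709e+01,
       -6.85281632e-02,  3.08995717e-02,  2.11937800e-04]), 'tool_pos': array([ 0.22982149, -0.60728385,  0.2257028 ]), 'ee_rot': array([[ 9.35208372e-01,  3.54097369e-01, -5.95092566e-04],
       [ 3.54097863e-01, -9.35206725e-01,  1.75656568e-03],
       [ 6.54607158e-05, -1.85347594e-03, -9.99998280e-01]]), 'force': array([-0.97909162,  0.23287737, -0.2602685 ]), 'ft_torque': array([ 0.00596983, -0.01150111,  0.01121572]), 'gripper_force': 0.0, 'finger_gap': 0.09172197423099826}
top 407.68492445098445 407.68492445098445 279.5131306938259 204.38209144633262 [ 2.13670321 -2.18810621  0.09677019] [0.01637089 0.62825996 0.87865305]
side 539.1765592683395 539.1765592683395 269.67207233522674 208.16094013331812 [ 2.24541393 -0.68926684  0.28936393] [-0.51611903  0.28963621  0.86386025]
```

View pics/top0.png

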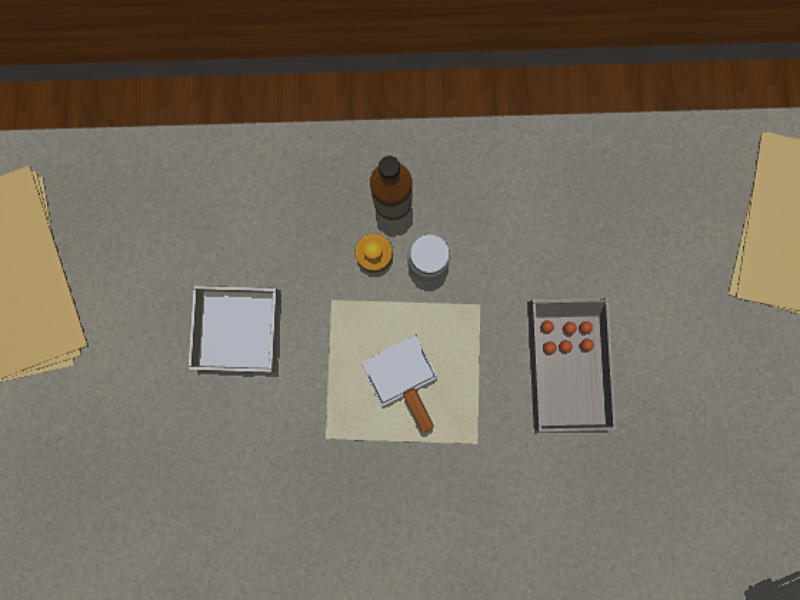

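View pics/side0.png

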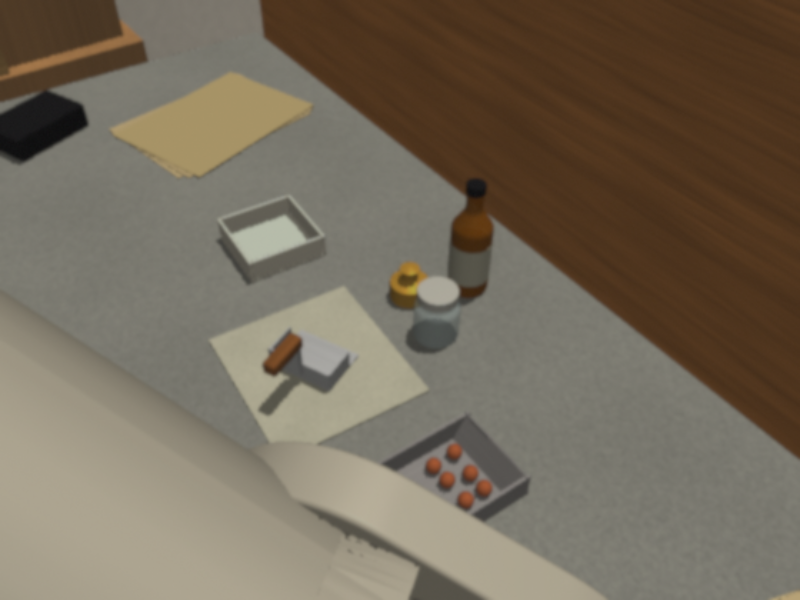

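The top view (800x600) shows the dish at about (234,330), the scoop on the blotter at (400,370) with its handle running to (432,432), and the tray at (570,365) with balls at (547–588, 326–348). The bottle, jar and weight stand at (390,190), (430,258) and (373,252). In the side view the arm hides part of the tray. Next I'll get metric poses from depth.

```bash
cat > h.py <<'E'
import numpy as np,cv2
def world(d):
    z=d['range_z']; v,u=np.indices(z.shape)
    P=np.stack([(u-d['cx'])/d['fx']*z,(v-d['cy'])/d['fy']*z,z],-1)
    R=cv2.Rodrigues(np.array(d['rvec'],float))[0]
    W=(P-np.array(d['tvec']).ravel())@R
    W[z==0]=np.nan
    return W
def rect(W,m):
    p=W[m][:,:2].astype(np.float32)*1000
    c,wh,a=cv2.minAreaRect(p); return np.round(np.array(c)),np.round(wh,1),round(a,2),len(p)
E
python3 - <<'E'
import pickle,numpy as np,cv2
from h import *
np.set_printoptions(precision=4,suppress=True)
for n in('top','side'):
    d=pickle.load(open(n+'.pkl','rb'));W=world(d);im=d['pixels'].astype(int);hsv=cv2.cvtColor(d['pixels'],cv2.COLOR_RGB2HSV)
    x,y,z=W[...,0],W[...,1],W[...,2]
    print(n,'bench z',np.nanmedian(z[(x>.3)&(x<.4)&(abs(y)<.5)]))
    # box region
    def sel(u0,u1,v0,v1): 
        m=np.zeros(z.shape,bool); m[int(v0*.7):int(v1*.7),int(u0*.7):int(u1*.7)]=1; return m
    if n=='top': S=dict(tray=sel(515,625,285,445),dish=sel(180,290,275,385),scoop=sel(350,445,325,440))
    else: S=dict(dish=sel(205,335,185,285),scoop=sel(255,365,320,395))
    for k,m in S.items():
        if k!='scoop': print(k,'rim',rect(W,m&(z>.026)&(z<.05)))
        else:
            mm=m&(z>.05)&(z<.11); print('handle',rect(W,mm),np.nanmedian(z[mm]))
            mm=m&(z>.0035)&(z<.05); print('pan',rect(W,mm)); 
            mm=m&(z>.02)&(z<.05); print('panwalls',rect(W,mm)); 
    red=(hsv[...,0]<12)&(hsv[...,1]>150)&(hsv[...,2]>90)&(z<.05)&(z>0)
    nn,l,st,c=cv2.connectedComponentsWithStats(red.astype(np.uint8))
    for i in range(1,nn):
        if st[i,4]>15: print('ball?',np.nanmean(W[l==i],0),st[i,4],c[i]/.7)
    if n=='top':
        m=(x>.75)&(x<1.2)&(abs(y)<.25)&(z>.03)
        nn,l,st,c=cv2.connectedComponentsWithStats(m.astype(np.uint8))
        for i in range(1,nn):
            if st[i,4]>15: print('obj',np.nanmin(W[l==i],0),np.nanmax(W[l==i],0))
        bl=(im[...,0]>im[...,2]+20)&(z<.01)&(hsv[...,2]>140)&sel(300,500,280,460); print('blot',rect(W,bl))
E
```

```text
top bench z -4.2374439978254985e-05
tray rim (array([ 511., -262.]), array([199.6, 117.1]), 0.2, 1010)
dish rim (array([578., 262.]), array([130.9, 130.1]), 86.75, 717)
handle (array([451., -22.]), array([63.4, 19.9]), 26.52, 306) 0.08448377891505353
pan (array([490.,  11.]), array([151. , 179.8]), 88.64, 2820)
panwalls (array([498.,   1.]), array([50.7, 98. ]), 25.97, 130)
ball? [ 0.5704 -0.2291  0.0218] 48 [547.2917 325.9524]
ball? [ 0.568  -0.2896  0.022 ] 49 [586.1808 326.5306]
ball? [ 0.5675 -0.264   0.0217] 48 [569.7619 327.2321]
ball? [ 0.5405 -0.2897  0.0218] 48 [587.1429 344.1667]
ball? [ 0.5391 -0.2559  0.0216] 48 [565.4762 345.5655]
ball? [ 0.5374 -0.2311  0.0221] 48 [549.6726 347.0238]
obj [ 0.75   -0.0213  0.0301] [0.805  0.0408 0.1946]
blot (array([506.,  -1.]), array([241.2, 220.9]), 86.92, 8239)
side bench z -0.0010331476988086116
dish rim (array([578., 262.]), array([136.1, 133.1]), 86.72, 846)
handle (array([450., -21.]), array([65.5, 21.4]), 25.72, 456) 0.08208836651253386
pan (array([504.,  20.]), array([139.7, 157.2]), 57.2, 1226)
panwalls (array([493.,   0.]), array([ 60.8, 101.1]), 26.14, 365)
ball? [ 0.5665 -0.2321  0.0202] 57 [453.5589 450.9774]
ball? [ 0.5337 -0.2343  0.0198] 58 [432.9803 465.2463]
ball? [ 0.5638 -0.2671  0.0199] 62 [469.7465 472.5346]
ball? [ 0.5352 -0.2588  0.02  ] 62 [446.3594 479.1244]
ball? [ 0.5642 -0.292   0.0202] 62 [483.3871 487.235 ]
ball? [ 0.5366 -0.2926  0.0203] 68 [465.1261 499.1807]
```

Call:
arm_command(rows=".37 .975 0 .061;.37 .975 0 0;.37 .975 0 0;.37 .975 0 0;.37 .975 0 0;.37 .975 0 0;.37 .975 0 0;.37 .975 0 0", fingers=0.7)

```text
time_s: 0.9
tool_pos: [0.2894, -0.4507, 0.2264]
ee_rot: [[0.897, 0.442, -0.0], [0.442, -0.897, 0.001], [-0.0, -0.001, -1.0]]
force: [-0.2, -0.1, 0.1]
finger_gap: 0.0643
gripper_force: 0.0
```

Call:
arm_command(rows=".37 .975 0 0;.37 .975 0 0;.37 .975 0 0;.37 .975 0 0;.37 .975 0 0;.37 .975 0 0;.37 .975 0 0;.37 .975 0 0")

```text
time_s: 1.7
tool_pos: [0.3489, -0.2944, 0.2267]
ee_rot: [[0.897, 0.442, 0.0], [0.442, -0.897, -0.0], [-0.0, 0.0, -1.0]]
force: [0.5, 0.5, 0.2]
finger_gap: 0.0646
gripper_force: 0.0
```

Call:
arm_command(rows=".37 .975 0 0;.37 .975 0 0;.37 .975 0 0;.37 .975 0 0;.37 .975 0 0;.37 .975 0 0;.37 .975 0 0;.37 .975 0 0")

```text
time_s: 2.5
tool_pos: [0.4077, -0.1385, 0.2268]
ee_rot: [[0.897, 0.442, 0.0], [0.442, -0.897, -0.001], [-0.0, 0.001, -1.0]]
force: [0.5, -0.6, 0.2]
finger_gap: 0.0643
gripper_force: 0.0
```

Call:
arm_command(rows=".37 .975 0 0;.37 .975 0 0;.37 .975 0 0;.37 .975 0 0;.37 .975 -.2 0;.37 .975 -.2 0;0 0 0 0;0 0 0 0")

```text
time_s: 3.3
tool_pos: [0.4517, -0.0224, 0.2186]
ee_rot: [[0.896, 0.443, -0.001], [0.443, -0.896, -0.0], [-0.001, -0.0, -1.0]]
force: [-0.8, -1.0, 0.5]
finger_gap: 0.0642
gripper_force: 0.0
```

Call:
arm_command(rows="0 0 -1 0;0 0 -1 0;0 0 -1 0;0 0 -1 0;0 0 -1 0;0 0 -1 0;0 0 -1 0;0 0 -1 0")

```text
time_s: 4.1
tool_pos: [0.4518, -0.0245, 0.0581]
ee_rot: [[0.898, 0.44, -0.0], [0.44, -0.898, -0.001], [-0.0, 0.001, -1.0]]
force: [0.0, -0.5, -0.2]
finger_gap: 0.0644
gripper_force: 0.0
```

Call:
arm_command(rows="0 0 -.12 0;0 0 0 0;0 0 0 0;0 0 0 0;0 0 0 0;0 0 0 0", fingers=0)

```text
time_s: 4.7
tool_pos: [0.4523, -0.023, 0.0568]
ee_rot: [[0.897, 0.442, 0.001], [0.442, -0.897, -0.0], [0.001, 0.001, -1.0]]
force: [-1.3, 0.0, 1.0]
finger_gap: 0.0207
gripper_force: 0.4
```

Call:
arm_command(rows="0 0 .5 0;0 0 .7 0;0 0 1 0;0 0 1 0;0 0 1 0;0 0 0 0;0 0 0 0")

```text
time_s: 5.4
tool_pos: [0.4524, -0.0233, 0.141]
ee_rot: [[0.897, 0.441, 0.002], [0.441, -0.897, -0.001], [0.001, 0.002, -1.0]]
force: [-0.1, 0.9, -1.7]
finger_gap: 0.0204
gripper_force: 29.8
```

```bash
cat > look.py <<'E'
import sys
from cell import r
from h import *
np.set_printoptions(precision=4,suppress=True)
def snap(name,cams=('side','top'),boxes={}):
    out=[]
    for n in cams:
        d=r.read_camera(n); im=d['pixels'][:,:,::-1]
        if n in boxes: u0,u1,v0,v1=boxes[n]; im=im[v0:v1,u0:u1]
        out.append(cv2.resize(im,(400,300) if len(cams)==2 else (800,600)))
    cv2.imwrite(f'pics/{name}.png',np.hstack(out)); 
def scoop(W,cam,x0,x1,y0,y1,z0):
    m=(W[...,0]>x0)&(W[...,0]<x1)&(W[...,1]>y0)&(W[...,1]<y1)&(W[...,2]>z0)
    return W[m]
E
python3 - <<'E'
from look import *
print(r.observe()['tool_pos'],r.observe()['finger_gap'])
snap('lift',boxes=dict(side=(120,320,170,320),top=(200,360,180,300)))
E
```

```text
[ 0.4524 -0.0233  0.141 ] 0.020433447477360187
```

View pics/lift.png

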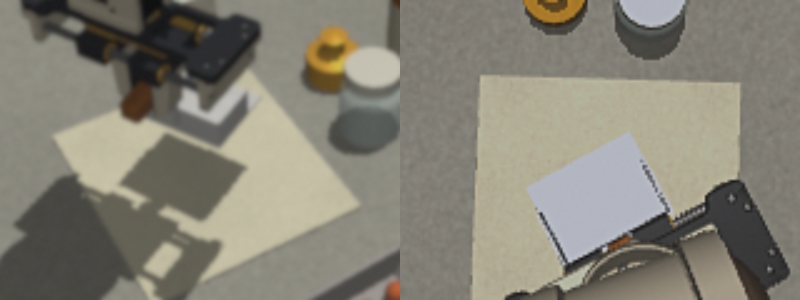

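The scoop is held: left half shows it clear of the blotter at about (210,110), right half shows the pan at (600,200). I'll measure its tilt by fitting a plane to the pan floor in the top depth image.

```bash
cat >> look.py <<'E'
def state(balls=True,f0=45,f1=95):
    s=r.observe(); d=r.read_camera('top'); W=world(d); T=s['tool_pos']; f=s['ee_rot'][:2,0]; l=np.array([-f[1],f[0]])
    print('t',s['time_s'],'tcp',T,'yaw',np.degrees(np.arctan2(f[1],f[0])),'F',s['force'],'gap',s['finger_gap'])
    hsv=cv2.cvtColor(d['pixels'],cv2.COLOR_RGB2HSV)
    red=(hsv[...,0]<12)&(hsv[...,1]>150)&(hsv[...,2]>90)&(W[...,2]<.25)
    a=(W[...,:2]-T[:2])@f; b=(W[...,:2]-T[:2])@l; z=W[...,2]
    m=(a>f0/1e3)&(a<f1/1e3)&(abs(b)<.04)&(z<T[2]+.02)&(z>T[2]-.13)&~red
    A=np.c_[a[m],b[m],np.ones(m.sum())]; y=z[m]
    if m.sum()>30:
        w=abs(y-np.median(y))<.02
        for _ in range(15):
            c=np.linalg.lstsq(A[w],y[w],rcond=None)[0]; e=abs(A@c-y); w=e<max(.0015,np.median(e[w])*2)
        print('pan pitch up deg',np.degrees(np.arctan(c[0])),'roll',np.degrees(np.arctan(c[1])),'z at 62 ahead',c@[.062,0,1],'rel tcp',c@[.062,0,1]-T[2],w.sum(),'of',m.sum())
    if balls:
        n,L,st,cc=cv2.connectedComponentsWithStats(red.astype(np.uint8))
        for i in range(1,n):
            if st[i,4]>8 and abs(W[L==i][:,1]).mean()<.45: print('ball',W[L==i].mean(0),st[i,4],'scoop-rel a,b',a[L==i].mean(),b[L==i].mean())
E
python3 -c "
from look import *
state(False)"
```

```text
t 5.5 tcp [ 0.4514 -0.0231  0.1398] yaw 26.211267197248795 F [-1.1202  0.0696 -0.8561] gap 0.01986330547714483
pan pitch up deg -0.0896916628108136 roll 0.12670811517517658 z at 62 ahead 0.08791396946354169 rel tcp -0.051930622583477526 660 of 939
```

Call:
arm_command(rows="-.14 -1 0 -.0725;-.14 -1 0 -.0725;-.14 -1 0 -.0725;-.14 -1 0 -.0725;-.14 -1 0 0;-.14 -1 0 0;-.14 -1 0 0;-.14 -1 0 0")

```text
time_s: 6.35
tool_pos: [0.4289, -0.1832, 0.1393]
ee_rot: [[1.0, 0.003, -0.002], [0.003, -1.0, 0.001], [-0.002, -0.001, -1.0]]
force: [0.2, 1.1, -1.6]
finger_gap: 0.0197
gripper_force: 29.8
```

Call:
arm_command(rows="-.14 -1 0 0;-.14 -1 0 0;-.14 -1 0 0;-.1 -.9 0 0;0 0 0 0;0 0 0 0;0 0 0 0")

```text
time_s: 7.05
tool_pos: [0.4193, -0.2594, 0.1398]
ee_rot: [[1.0, 0.004, -0.001], [0.004, -1.0, 0.001], [-0.001, -0.001, -1.0]]
force: [-0.2, 0.2, -1.7]
finger_gap: 0.02
gripper_force: 29.8
```

```bash
python3 - <<'E'
from look import *
state()
snap('above',boxes=dict(side=(200,400,260,410),top=(340,460,190,310)))
E
```

```text
t 7.05 tcp [ 0.4193 -0.2594  0.1398] yaw 0.21194014897605393 F [-0.1972  0.1885 -1.7011] gap 0.02003319199949637
pan pitch up deg -0.7651925794030087 roll 0.034229471244909514 z at 62 ahead 0.0883078943127568 rel tcp -0.05153440927922849 655 of 950
ball [ 0.5703 -0.2287  0.0225] 46 scoop-rel a,b 0.1511628995171444 0.030156021973318247
ball [ 0.568  -0.2893  0.0219] 51 scoop-rel a,b 0.14864833213706155 -0.03051909684728614
ball [ 0.5672 -0.2639  0.0223] 50 scoop-rel a,b 0.14787269207482628 -0.005052961855442647
ball [ 0.5404 -0.2892  0.0219] 49 scoop-rel a,b 0.12100033647332806 -0.030309969366431048
ball [ 0.5389 -0.2558  0.0221] 49 scoop-rel a,b 0.11967786511402032 0.003157972725124864
ball [ 0.5374 -0.2309  0.022 ] 49 scoop-rel a,b 0.11821439608116155 0.02799568795008601
```

View pics/above.png

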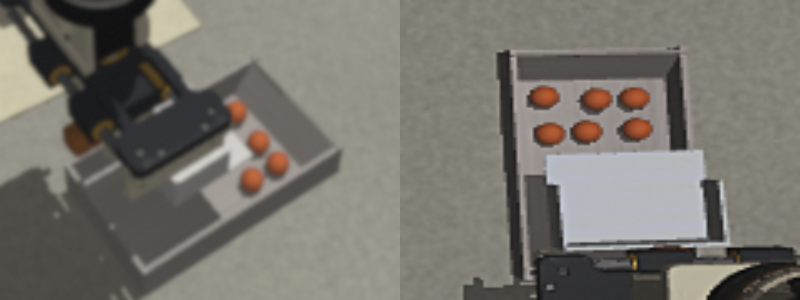

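The pan is level above the tray, behind both rows of balls; right half shows the balls at (545–640, 97–132) and the pan lip at y≈153. Lowering next.

Call:
arm_command(rows="0 -.12 -1 0;0 0 -1 0;0 0 -1 0;0 0 -.6 0;0 0 -.3 0;0 0 -.1 0;0 0 0 0")

```text
time_s: 7.9
tool_pos: [0.4197, -0.2633, 0.0606]
ee_rot: [[1.0, 0.002, 0.001], [0.002, -1.0, -0.0], [0.001, 0.0, -1.0]]
force: [-0.3, -0.3, -0.9]
finger_gap: 0.0196
gripper_force: 29.8
```

```bash
python3 -c "
from look import *
state()"
```

```text
t 7.9 tcp [ 0.4197 -0.2633  0.0606] yaw 0.13951587663776563 F [-0.2628 -0.2837 -0.8873] gap 0.019609591024298538
pan pitch up deg 0.2252591207741802 roll -0.29232127315735645 z at 62 ahead 0.008988371810134888 rel tcp -0.05164034670066493 515 of 797
ball [ 0.5704 -0.2287  0.0224] 45 scoop-rel a,b 0.15080066698206918 0.03421409322372054
ball [ 0.568  -0.2894  0.0217] 51 scoop-rel a,b 0.14827169214931935 -0.026483310532973675
ball [ 0.5672 -0.2639  0.0221] 50 scoop-rel a,b 0.14745928897774874 -0.0009938312182215551
ball [ 0.5376 -0.231   0.022 ] 50 scoop-rel a,b 0.11793161758853811 0.03202361719546307
ball [ 0.5389 -0.2559  0.0218] 49 scoop-rel a,b 0.1192514456462542 0.007140843561669192
ball [ 0.5402 -0.2894  0.022 ] 49 scoop-rel a,b 0.12042988317479418 -0.02638967763261057
```

Call:
arm_command(rows="0 0 -.08 0;0 0 -.07 0;0 0 0 0")

```text
time_s: 8.25
tool_pos: [0.4197, -0.2637, 0.0578]
ee_rot: [[1.0, 0.002, 0.001], [0.002, -1.0, -0.001], [0.001, 0.001, -1.0]]
force: [-0.4, -0.1, 1.2]
finger_gap: 0.0197
gripper_force: 29.8
```

Call:
arm_command(rows=".4 .02 0 0;.5 .02 0 0;.5 .02 0 0;.5 0 0 0;.5 0 0 0;.4 0 0 0;0 0 0 0")

```text
time_s: 8.95
tool_pos: [0.4756, -0.2623, 0.0576]
ee_rot: [[1.0, 0.002, -0.001], [0.002, -1.0, -0.0], [-0.001, 0.0, -1.0]]
force: [-3.3, -1.1, 5.6]
finger_gap: 0.0199
gripper_force: 30.0
```

```bash
python3 -c "
from look import *
state()"
```

```text
t 8.95 tcp [ 0.4756 -0.2623  0.0576] yaw 0.12601044006571016 F [-3.2542 -1.1008  5.562 ] gap 0.01987135946051916
pan pitch up deg -0.6193389860388596 roll 0.0770364449667362 z at 62 ahead 0.006538499214476563 rel tcp -0.05107337557121728 421 of 685
ball [ 0.581  -0.2885  0.0228] 52 scoop-rel a,b 0.10537054839625416 -0.026388530033742395
ball [ 0.5808 -0.2253  0.0233] 50 scoop-rel a,b 0.10531472190840806 0.03676431629460955
ball [ 0.5806 -0.2454  0.023 ] 51 scoop-rel a,b 0.10499792781496099 0.01669928790767419
ball [ 0.5806 -0.2672  0.0232] 47 scoop-rel a,b 0.10496222249871669 -0.005113023780439179
ball [ 0.5611 -0.2295  0.024 ] 45 scoop-rel a,b 0.08558865564977418 0.03266885857738597
ball [ 0.5603 -0.2887  0.024 ] 48 scoop-rel a,b 0.08461029715986153 -0.026514896269309005
```

Call:
arm_command(rows=".2 0 0 0;.2 0 0 0;.1 0 0 0;0 0 0 0")

```text
time_s: 9.4
tool_pos: [0.4844, -0.2625, 0.0576]
ee_rot: [[1.0, 0.002, -0.002], [0.002, -1.0, -0.001], [-0.002, 0.001, -1.0]]
force: [-6.0, -0.4, 8.0]
finger_gap: 0.0198
gripper_force: 30.0
```

```bash
python3 -c "
from look import *
state()"
```

```text
t 9.4 tcp [ 0.4844 -0.2625  0.0576] yaw 0.09474362992858816 F [-5.989  -0.3674  7.9524] gap 0.019806243635846054
pan pitch up deg -1.2816242116277794 roll -0.15861790962872382 z at 62 ahead 0.006531462457845775 rel tcp -0.05108295244424398 360 of 613
ball [ 0.5814 -0.2676  0.0237] 49 scoop-rel a,b 0.09692121245715453 -0.0052273697427163215
ball [ 0.5811 -0.2886  0.0238] 51 scoop-rel a,b 0.0966194584234253 -0.026233831084706765
ball [ 0.5807 -0.2235  0.024 ] 51 scoop-rel a,b 0.09633886858199832 0.03885964465706511
ball [ 0.5809 -0.2453  0.0238] 52 scoop-rel a,b 0.0964624544686873 0.017002331898866678
ball [ 0.562  -0.2295  0.0239] 47 scoop-rel a,b 0.07765027215678552 0.03283688348859201
ball [ 0.5613 -0.289   0.024 ] 51 scoop-rel a,b 0.07677931895565071 -0.026577383862518546
```

Call:
arm_command(rows="-.1 0 -.12 0;-.06 0 -.15 0;-.02 0 -.18 0;0 0 -.2 0;0 0 -.1 0;0 0 0 0")

```text
time_s: 10.05
tool_pos: [0.4821, -0.2627, 0.0461]
ee_rot: [[1.0, 0.002, -0.001], [0.002, -1.0, -0.003], [-0.001, 0.003, -1.0]]
force: [-14.6, 3.6, 38.3]
finger_gap: 0.0198
gripper_force: 30.0
```

```bash
python3 - <<'E'
from look import *
state()
snap('tilt',boxes=dict(side=(200,400,260,410),top=(340,460,190,310)))
E
```

```text
t 10.05 tcp [ 0.4821 -0.2627  0.0461] yaw 0.12807160277054022 F [-14.6343   3.6387  38.3422] gap 0.019772187531924133
pan pitch up deg 5.309018544451527 roll -0.3617066289368677 z at 62 ahead 0.008965977684268857 rel tcp -0.03712313206048043 304 of 558
ball [ 0.565  -0.2271  0.0276] 101 scoop-rel a,b 0.08304121906120816 0.035391770078970174
ball [ 0.5744 -0.2454  0.0292] 47 scoop-rel a,b 0.09239169089036146 0.017074321979440657
ball [ 0.5743 -0.2674  0.0284] 48 scoop-rel a,b 0.09223099161263577 -0.004939154939038858
ball [ 0.5748 -0.2886  0.0285] 50 scoop-rel a,b 0.09268583152724996 -0.026171561261881072
ball [ 0.5549 -0.2893  0.0269] 50 scoop-rel a,b 0.07280309827719998 -0.026794353294927787
```

View pics/tilt.png

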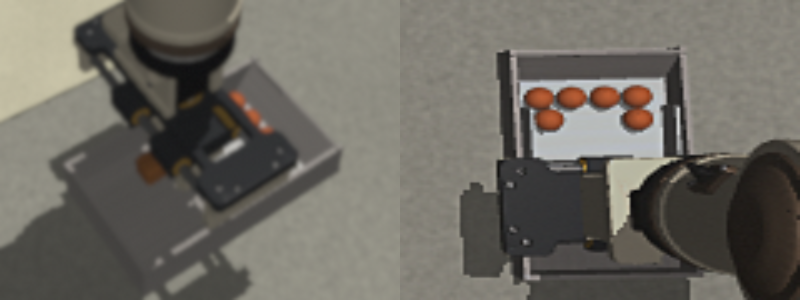

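The pan pitched up about 5°, and the bar slipped about 9 mm along the pads. Right half shows the balls on the pan at (540–637, 97) and (550/637, 120). I'll wait briefly to see whether they roll back.

Call:
arm_command(rows="0 0 .05 0;0 0 .05 0;0 0 0 0;0 0 0 0")

```text
time_s: 10.6
tool_pos: [0.4821, -0.2626, 0.0462]
ee_rot: [[1.0, 0.002, -0.0], [0.002, -1.0, -0.002], [-0.0, 0.002, -1.0]]
force: [-8.1, 1.4, 19.3]
finger_gap: 0.0199
gripper_force: 30.0
```

```bash
python3 - <<'E'
from look import *
state()
E
```

```text
t 10.6 tcp [ 0.4821 -0.2626  0.0462] yaw 0.12670076252808535 F [-8.0542  1.3715 19.3171] gap 0.019864806588386498
pan pitch up deg 5.572584818008893 roll -0.784120958694863 z at 62 ahead 0.008799546413258055 rel tcp -0.03742132330491528 354 of 602
ball [ 0.5425 -0.2277  0.0263] 44 scoop-rel a,b 0.060480255879446124 0.03473185939131089
ball [ 0.543  -0.2892  0.0266] 48 scoop-rel a,b 0.06086843218910291 -0.026780024508240196
ball [ 0.5307 -0.2486  0.0252] 50 scoop-rel a,b 0.048587842683027446 0.013888759142960396
ball [ 0.5268 -0.2678  0.0247] 46 scoop-rel a,b 0.04468813921877418 -0.005339298073667612
ball [ 0.5234 -0.2893  0.0248] 51 scoop-rel a,b 0.04122828383742607 -0.02677890330030368
ball [ 0.5226 -0.2298  0.0249] 51 scoop-rel a,b 0.04060738721632908 0.03269457172367691
```

All six balls rolled back into the pan. I'll pull back while pressing to raise the pitch more.

Call:
arm_command(rows="-.08 0 -.03 0;-.12 0 -.05 0;-.15 0 -.08 0;-.15 0 -.08 0;-.15 0 -.08 0;-.1 0 0 0;-.05 0 0 0;0 0 0 0")

```text
time_s: 11.45
tool_pos: [0.4682, -0.2624, 0.0388]
ee_rot: [[1.0, 0.003, 0.004], [0.003, -1.0, -0.001], [0.004, 0.001, -1.0]]
force: [4.4, -0.9, 3.9]
finger_gap: 0.0194
gripper_force: 30.0
```

```bash
python3 - <<'E'
from look import *
state()
E
```

```text
t 11.45 tcp [ 0.4682 -0.2624  0.0388] yaw 0.1533480100925199 F [ 4.3987 -0.8686  3.8862] gap 0.01944941529713481
pan pitch up deg 13.361675746450343 roll -0.1453209830515651 z at 62 ahead 0.012438092358070427 rel tcp -0.0263528091695858 277 of 500
ball [ 0.5377 -0.2278  0.032 ] 42 scoop-rel a,b 0.06956094488162382 0.03444779711028837
ball [ 0.5288 -0.2894  0.029 ] 107 scoop-rel a,b 0.06049045751414161 -0.027122361671683404
ball [ 0.5219 -0.2589  0.0272] 106 scoop-rel a,b 0.05368388101805298 0.0033194944806535713
ball [ 0.5187 -0.2302  0.0264] 52 scoop-rel a,b 0.05063650699961591 0.03205417371430076
```

Call:
arm_command(rows="0 0 .2 0;0 0 .4 0;0 0 .6 0;0 0 .8 0;0 0 .8 0;0 0 .8 0;0 0 .6 0;0 0 .3 0")

```text
time_s: 12.3
tool_pos: [0.4664, -0.2626, 0.13]
ee_rot: [[1.0, 0.002, 0.002], [0.002, -1.0, -0.002], [0.002, 0.002, -1.0]]
force: [0.1, -0.7, -2.0]
finger_gap: 0.0196
gripper_force: 30.0
```

```bash
python3 - <<'E'
from look import *
state()
snap('carry',boxes=dict(side=(200,400,230,380),top=(340,460,190,310)))
E
```

```text
t 12.3 tcp [ 0.4664 -0.2626  0.13  ] yaw 0.1118115624126871 F [ 0.1372 -0.7019 -2.0224] gap 0.019597512928567266
pan pitch up deg 13.464417414606352 roll -0.19428626451534872 z at 62 ahead 0.10308026277510805 rel tcp -0.026900477093604644 390 of 787
ball [ 0.5361 -0.227   0.1227] 58 scoop-rel a,b 0.06978601280343458 0.035454764245408256
ball [ 0.5269 -0.289   0.1199] 131 scoop-rel a,b 0.060395146147898 -0.026523110426243165
ball [ 0.5216 -0.2491  0.1186] 62 scoop-rel a,b 0.055257238229461735 0.013386232829698766
ball [ 0.5169 -0.23    0.1171] 64 scoop-rel a,b 0.0505657343370257 0.03254627069678625
ball [ 0.5173 -0.2684  0.1176] 64 scoop-rel a,b 0.050827391561673346 -0.005932254046432637
```

View pics/carry.png

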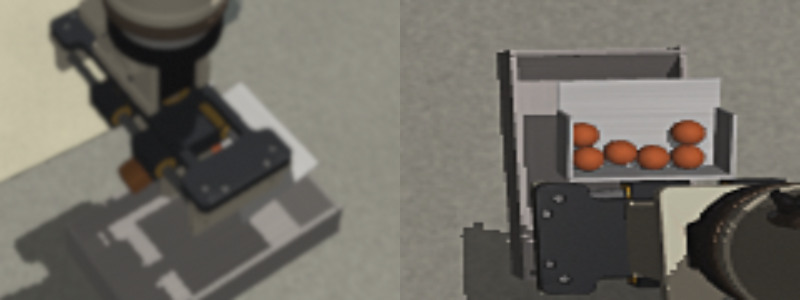

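All six balls sit in the pan against the back wall; right half shows them at (575–690, 130–160). Carrying them to the dish smoothly.

Call:
arm_command(rows=".075 .2 0 0;.075 .4 0 0;.075 .6 0 0;.075 .8 0 0;.075 .8 0 0;.075 .8 0 0;.075 .8 0 0;.075 .8 0 0")

```text
time_s: 13.25
tool_pos: [0.4778, -0.1557, 0.128]
ee_rot: [[1.0, 0.004, -0.0], [0.004, -1.0, 0.0], [-0.0, -0.0, -1.0]]
force: [0.6, -0.6, -1.4]
finger_gap: 0.0196
gripper_force: 30.0
```

Call:
arm_command(rows=".075 .8 0 0;.075 .8 0 0;.075 .8 0 0;.075 .8 0 0;.075 .8 0 0;.075 .8 0 0;.075 .8 0 0;.075 .8 0 0")

```text
time_s: 14.05
tool_pos: [0.4893, -0.0278, 0.128]
ee_rot: [[1.0, 0.004, -0.0], [0.004, -1.0, 0.0], [-0.0, -0.0, -1.0]]
force: [-0.3, -0.8, -1.2]
finger_gap: 0.0201
gripper_force: 30.0
```

Call:
arm_command(rows=".075 .8 0 -.01;.075 .8 0 -.01;.075 .8 0 -.01;.075 .8 0 -.008;.075 .8 0 0;.075 .8 0 0;.075 .8 0 0;.075 .8 0 0")

```text
time_s: 14.85
tool_pos: [0.5009, 0.1001, 0.128]
ee_rot: [[0.998, -0.056, -0.0], [-0.056, -0.998, 0.0], [-0.0, -0.0, -1.0]]
force: [0.1, 0.1, -1.6]
finger_gap: 0.0199
gripper_force: 30.0
```

Call:
arm_command(rows=".075 .8 0 0;.075 .8 0 0;.075 .8 0 0;.075 .8 0 0;.075 .8 0 0;0 .8 0 0;0 .8 0 0;0 .8 0 0")

```text
time_s: 15.65
tool_pos: [0.5079, 0.228, 0.1279]
ee_rot: [[0.998, -0.056, -0.0], [-0.056, -0.998, 0.0], [-0.0, -0.0, -1.0]]
force: [0.2, 0.2, -1.7]
finger_gap: 0.0197
gripper_force: 30.0
```

Call:
arm_command(rows="0 .6 0 0;0 .4 0 0;0 .2 0 0;0 0 0 0;0 0 0 0")

```text
time_s: 16.15
tool_pos: [0.5092, 0.2491, 0.1278]
ee_rot: [[0.998, -0.058, -0.0], [-0.058, -0.998, -0.001], [-0.0, 0.001, -1.0]]
force: [0.6, 0.1, -0.8]
finger_gap: 0.0197
gripper_force: 30.0
```

```bash
python3 - <<'E'
from look import *
state()
d=r.read_camera('top');W=world(d); z=W[...,2]
m=(W[...,0]>.48)&(W[...,0]<.68)&(W[...,1]>.17)&(W[...,1]<.36)&(z>.026)&(z<.05)
print(rect(W,m))
E
```

```text
t 16.15 tcp [0.5092 0.2491 0.1278] yaw -3.3383111544837605 F [ 0.6327  0.0607 -0.8198] gap 0.019728735248853952
pan pitch up deg 14.764647772360878 roll -0.023737592373712937 z at 62 ahead 0.10002859309454637 rel tcp -0.02775798820489983 407 of 728
ball [0.5799 0.2785 0.1194] 62 scoop-rel a,b 0.06879868126512213 0.03345007812584295
ball [0.5766 0.2157 0.1195] 63 scoop-rel a,b 0.06918190280938244 -0.02945403895933306
ball [0.5609 0.2757 0.1146] 62 scoop-rel a,b 0.04998337457368768 0.029556612166031827
ball [0.5607 0.2465 0.1148] 121 scoop-rel a,b 0.0514775163734879 0.00040057712858153853
ball [0.5573 0.2167 0.1146] 63 scoop-rel a,b 0.049863374186732264 -0.02957257164083047
(array([578., 262.]), array([130.7, 128.6]), 86.76, 396)
```

Call:
arm_command(rows="0 .2 0 0;0 .4 -.2 0;0 .24 -.5 0;0 0 -.8 0;0 0 -.9 0;0 0 -.8 0;0 0 -.5 0;0 0 -.25 0")

```text
time_s: 17.05
tool_pos: [0.508, 0.2662, 0.0469]
ee_rot: [[0.998, -0.057, -0.003], [-0.057, -0.998, -0.001], [-0.002, 0.001, -1.0]]
force: [-0.1, 0.1, -1.8]
finger_gap: 0.02
gripper_force: 30.0
```

Call:
arm_command(rows=".1 0 0 0;.2 -.01 0 0;.2 -.01 0 0;.2 -.01 0 0;.1 0 0 0;0 0 0 0")

```text
time_s: 17.65
tool_pos: [0.525, 0.266, 0.049]
ee_rot: [[0.998, -0.058, -0.001], [-0.058, -0.998, -0.0], [-0.001, 0.0, -1.0]]
force: [-2.4, -0.5, -1.6]
finger_gap: 0.02
gripper_force: 30.0
```

```bash
python3 - <<'E'
from look import *
state()
E
```

```text
t 17.65 tcp [0.525 0.266 0.049] yaw -3.308870750550066 F [-2.3544 -0.5247 -1.5707] gap 0.020029166036160753
pan pitch up deg 12.914280157160196 roll 0.44938679290765216 z at 62 ahead 0.021465658808591758 rel tcp -0.0275118654120789 321 of 552
ball [0.5957 0.2952 0.0405] 50 scoop-rel a,b 0.06892862766280312 0.03321245095465791
ball [0.5925 0.2323 0.041 ] 51 scoop-rel a,b 0.06937447455827647 -0.029706594741107643
ball [0.5769 0.293  0.0358] 50 scoop-rel a,b 0.050280352571543264 0.029931539979743467
ball [0.5755 0.2731 0.0357] 49 scoop-rel a,b 0.05003475195003626 0.010013219513014513
ball [0.5742 0.2531 0.0358] 52 scoop-rel a,b 0.0498948545063732 -0.010016110282404856
ball [0.5732 0.2331 0.0359] 51 scoop-rel a,b 0.04999542869188722 -0.030037110473908623
```

Call:
arm_command(rows=".15 -.01 .1 0;.1 0 .15 0;.1 -.01 .16 0;.1 0 .16 0;.1 -.01 .15 0;.06 0 .1 0;0 0 0 0")

```text
time_s: 18.4
tool_pos: [0.5337, 0.2653, 0.0647]
ee_rot: [[0.998, -0.056, -0.006], [-0.056, -0.998, -0.002], [-0.006, 0.002, -1.0]]
force: [-9.7, -1.2, 0.7]
finger_gap: 0.02
gripper_force: 30.0
```

```bash
python3 - <<'E'
from look import *
state()
E
```

```text
t 18.4 tcp [0.5337 0.2653 0.0647] yaw -3.232741485279764 F [-9.7229 -1.2027  0.742 ] gap 0.020009135449018646
pan pitch up deg 6.277288074196132 roll 0.34698240666161256 z at 62 ahead 0.029638510893652957 rel tcp -0.03504931425733724 411 of 656
ball [0.5964 0.295  0.0469] 51 scoop-rel a,b 0.060906681001439394 0.03311911298698694
ball [0.593  0.2326 0.0467] 53 scoop-rel a,b 0.06104295269944654 -0.029374985759544506
ball [0.5775 0.2926 0.0449] 48 scoop-rel a,b 0.04212924440981141 0.029687975745488843
ball [0.5786 0.2728 0.0453] 33 scoop-rel a,b 0.04434367535178852 0.009974762597739646
ball [0.5767 0.2519 0.0453] 34 scoop-rel a,b 0.04369900658152222 -0.011022072982896494
ball [0.5742 0.2334 0.045 ] 45 scoop-rel a,b 0.04216156284036438 -0.029610629779118162
```

Call:
arm_command(rows="-.15 .01 0 0;0 0 -.3 0;0 0 -.4 0;0 0 -.2 0;.15 -.01 0 0;0 0 0 0")

```text
time_s: 19.05
tool_pos: [0.5332, 0.2663, 0.0466]
ee_rot: [[0.998, -0.056, -0.006], [-0.056, -0.998, -0.001], [-0.006, 0.001, -1.0]]
force: [-12.1, 0.2, 3.2]
finger_gap: 0.0198
gripper_force: 30.0
```

Call:
arm_command(rows=".12 -.01 .1 0;.12 -.01 .15 0;.12 -.01 .15 0;.12 -.01 .15 0;.13 -.01 .15 0;.13 0 .15 0;0 0 0 0")

```text
time_s: 19.75
tool_pos: [0.548, 0.2655, 0.0644]
ee_rot: [[0.998, -0.056, -0.006], [-0.056, -0.998, -0.001], [-0.006, 0.001, -1.0]]
force: [-14.1, 0.1, 8.3]
finger_gap: 0.0201
gripper_force: 30.0
```

```bash
python3 - <<'E'
from look import *
state()
E
```

```text
t 19.75 tcp [0.548  0.2655 0.0644] yaw -3.187810832540131 F [-14.1325   0.1318   8.2746] gap 0.02009492827499845
pan pitch up deg -3.224891322379295 roll 0.18682944632597442 z at 62 ahead 0.019341642972015 rel tcp -0.04502795387445434 387 of 724
ball [0.5985 0.2955 0.0375] 57 scoop-rel a,b 0.04872504708223792 0.03280816543524955
ball [0.595  0.2333 0.0372] 57 scoop-rel a,b 0.04872773857802505 -0.029566081159675395
```

Call:
arm_command(rows=".15 -.01 .16 0;.15 -.01 .16 0;.15 -.01 .16 0;.15 -.01 .16 0;.15 -.01 .15 0;.15 -.01 .15 0;.15 0 .13 0;0 0 0 0")

```text
time_s: 20.6
tool_pos: [0.574, 0.2629, 0.0859]
ee_rot: [[0.998, -0.058, 0.001], [-0.058, -0.998, -0.0], [0.001, 0.0, -1.0]]
force: [-2.0, -0.4, -2.2]
finger_gap: 0.0198
gripper_force: 30.0
```

```bash
python3 - <<'E'
from look import *
state()
snap('dump',boxes=dict(side=(120,280,100,220),top=(120,240,180,270)))
E
```

```text
t 20.6 tcp [0.574  0.2629 0.0859] yaw -3.3487489918969917 F [-2.0398 -0.3661 -2.2338] gap 0.01981785032402414
pan pitch up deg -0.8177747346606258 roll 0.22556454689725158 z at 62 ahead 0.00044127011967441654 rel tcp -0.08541416563921929 213 of 516
ball [0.6291 0.294  0.0394] 54 scoop-rel a,b 0.053242927987106364 0.03425168443994828
ball [0.6277 0.2516 0.0391] 148 scoop-rel a,b 0.05430839612056632 -0.008196890672615616
```

View pics/dump.png

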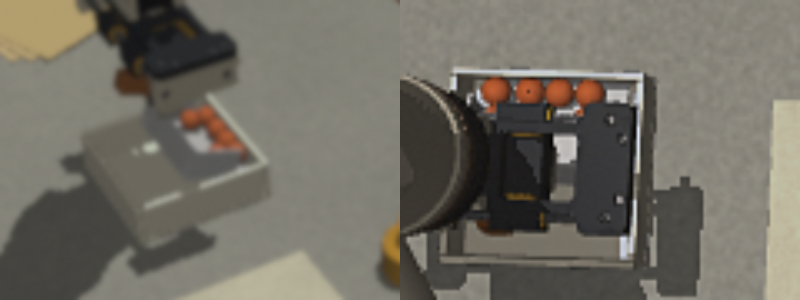

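All the balls have rolled to the lip against the dish's far wall; right half shows the front row at (497–590, 92). I'll back off so they drop.

Call:
arm_command(rows="-.3 .02 0 0;-.5 .03 0 0;-.6 .03 0 0;-.4 .02 .2 0;0 0 .4 0;0 0 .4 0;0 0 0 0;0 0 0 0")

```text
time_s: 21.55
tool_pos: [0.5382, 0.2652, 0.1064]
ee_rot: [[0.998, -0.058, 0.002], [-0.058, -0.998, 0.0], [0.002, -0.001, -1.0]]
force: [0.1, 0.4, -1.3]
finger_gap: 0.0198
gripper_force: 30.0
```

```bash
python3 - <<'E'
from look import *
state()
snap('dump2',boxes=dict(side=(120,280,100,220),top=(120,240,180,270)))
E
```

```text
t 21.55 tcp [0.5382 0.2652 0.1064] yaw -3.341551405494887 F [ 0.0761  0.3735 -1.29  ] gap 0.019798278855576713
pan pitch up deg -19.886483107934634 roll -0.02292056517506979 z at 62 ahead 0.039175659198262616 rel tcp -0.0672385660791384 201 of 585
ball [0.6292 0.2942 0.0228] 45 scoop-rel a,b 0.08922338692815199 0.03425273890541089
ball [0.6278 0.2712 0.0227] 44 scoop-rel a,b 0.08909750685770577 0.011174964922531498
ball [0.6269 0.2509 0.0226] 43 scoop-rel a,b 0.08937764386656069 -0.00913789655696456
ball [0.6252 0.2313 0.0229] 42 scoop-rel a,b 0.0888157271615681 -0.02884462393342026
ball [0.6078 0.2108 0.0233] 38 scoop-rel a,b 0.07267605790468425 -0.050265090137181535
ball [0.61   0.2837 0.0223] 24 scoop-rel a,b 0.07061279887808274 0.022616947414619296
```

View pics/dump2.png

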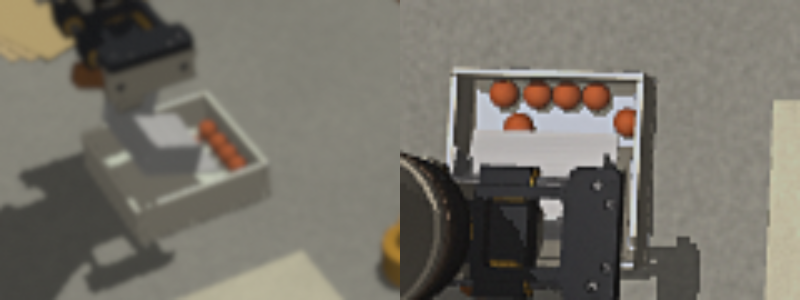

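All six balls are on the dish floor; right half shows them at (505–597, 95), (519,123) and (625,122). Now lifting the scoop away and carrying it to the blotter.

Call:
arm_command(rows="0 0 .6 0;0 0 1 0;0 0 1 0;0 0 1 0;-.2 -.5 0 0;-.25 -1 0 0;-.25 -1 0 0;-.25 -1 0 0")

```text
time_s: 22.5
tool_pos: [0.5171, 0.1935, 0.1768]
ee_rot: [[0.998, -0.058, -0.001], [-0.058, -0.998, -0.001], [-0.001, 0.001, -1.0]]
force: [0.2, -0.3, -1.9]
finger_gap: 0.0201
gripper_force: 30.0
```

Call:
arm_command(rows="-.25 -1 0 .012;-.25 -1 0 .012;-.25 -1 0 .013;-.25 -1 0 0;-.25 -1 0 0;-.25 -1 0 0;-.25 -1 0 0;-.25 -1 0 0")

```text
time_s: 23.3
tool_pos: [0.4768, 0.0337, 0.177]
ee_rot: [[1.0, -0.0, -0.001], [-0.0, -1.0, -0.0], [-0.001, 0.0, -1.0]]
force: [0.2, 0.6, -1.2]
finger_gap: 0.0198
gripper_force: 30.0
```

Call:
arm_command(rows="-.2 -1 -.5 0;0 -.7 -1 0;0 0 -1 0;0 0 -1 0;0 0 -.5 0;0 0 0 0;0 0 0 0")

```text
time_s: 24.0
tool_pos: [0.4741, 0.0014, 0.0979]
ee_rot: [[1.0, 0.001, -0.0], [0.001, -1.0, 0.0], [-0.0, -0.0, -1.0]]
force: [-0.3, -0.7, -1.4]
finger_gap: 0.0201
gripper_force: 30.0
```

```bash
python3 - <<'E'
from look import *
state()
E
```

```text
t 24.0 tcp [0.4741 0.0014 0.0979] yaw 0.04834608904131506 F [-0.2907 -0.7172 -1.3716] gap 0.020107646812915048
pan pitch up deg -1.3195816170761125 roll 0.21722978098559498 z at 62 ahead 0.003768800059225766 rel tcp -0.0941472307818324 313 of 759
ball [0.6293 0.2943 0.0225] 45 scoop-rel a,b 0.15539225477988539 0.29281833948822766
ball [0.6272 0.2712 0.0224] 40 scoop-rel a,b 0.15332728584741764 0.26966379214330605
ball [0.6266 0.251  0.0228] 41 scoop-rel a,b 0.1526346922565521 0.24951449120096608
ball [0.6253 0.2312 0.023 ] 41 scoop-rel a,b 0.15139199175161294 0.22966690733200995
ball [0.6083 0.211  0.0233] 35 scoop-rel a,b 0.13434230044879514 0.20951877074343903
ball [0.6064 0.284  0.0226] 46 scoop-rel a,b 0.13253962456265594 0.28254766251639074
```

Call:
arm_command(rows="0 0 -.5 0;0 0 -.5 0;0 0 -.15 0;-.2 0 -.16 0;-.2 0 -.17 0;-.2 0 -.18 0;-.2 0 -.19 0;-.2 0 -.2 0")

```text
time_s: 24.85
tool_pos: [0.4541, 0.0012, 0.0571]
ee_rot: [[1.0, 0.001, 0.001], [0.001, -1.0, -0.001], [0.001, 0.001, -1.0]]
force: [-2.5, -0.3, 4.7]
finger_gap: 0.0194
gripper_force: 30.0
```

Call:
arm_command(rows="-.18 0 -.2 0;-.18 0 -.2 0;-.15 0 -.18 0;0 0 0 0")

```text
time_s: 25.25
tool_pos: [0.4439, 0.0012, 0.0453]
ee_rot: [[1.0, 0.001, 0.0], [0.001, -1.0, -0.0], [0.0, 0.0, -1.0]]
force: [-1.7, -0.2, 3.3]
finger_gap: 0.0197
gripper_force: 30.0
```

```bash
python3 - <<'E'
from look import *
state(False,45,110)
E
```

```text
t 25.25 tcp [0.4439 0.0012 0.0453] yaw 0.042081565814859216 F [-1.7358 -0.1899  3.3136] gap 0.019702225907508374
pan pitch up deg -1.8259260761015004 roll -0.5424516774788574 z at 62 ahead 0.005336834868555972 rel tcp -0.03991887346629912 614 of 1003
```

Call:
arm_command(rows="0 0 -.05 0;0 0 -.03 0;0 0 0 0")

```text
time_s: 25.6
tool_pos: [0.4438, 0.0012, 0.0452]
ee_rot: [[1.0, 0.001, -0.0], [0.001, -1.0, -0.002], [-0.0, 0.002, -1.0]]
force: [-9.3, -1.1, 28.9]
finger_gap: 0.0198
gripper_force: 30.0
```

Call:
arm_command(rows="0 0 0 0;0 0 0 0;0 0 0 0;0 0 0 0;0 0 0 0", fingers=0.6)

```text
time_s: 26.1
tool_pos: [0.4438, 0.0013, 0.0433]
ee_rot: [[1.0, 0.001, -0.0], [0.001, -1.0, 0.0], [-0.0, -0.0, -1.0]]
force: [-0.3, -0.1, -0.6]
finger_gap: 0.0535
gripper_force: 0.0
```

Call:
arm_command(rows="0 0 .4 0;0 0 .8 0;0 0 1 0;0 0 1 0;0 0 1 0;0 0 1 0;0 0 1 0;0 0 0 0")

```text
time_s: 26.9
tool_pos: [0.446, 0.0014, 0.1703]
ee_rot: [[1.0, 0.001, 0.005], [0.001, -1.0, -0.001], [0.005, 0.001, -1.0]]
force: [0.1, 0.4, 0.2]
finger_gap: 0.0549
gripper_force: 0.0
```

Call:
arm_command(rows="-.3 -1 0 0;-.3 -1 0 0;0 -1 0 0;0 -1 0 0;0 -1 0 0;0 -1 0 0;0 -1 0 0;0 -.5 0 0")

```text
time_s: 27.7
tool_pos: [0.4314, -0.1503, 0.167]
ee_rot: [[1.0, -0.001, -0.001], [-0.001, -1.0, -0.0], [-0.001, 0.0, -1.0]]
force: [-0.1, -0.4, -0.5]
finger_gap: 0.0551
gripper_force: 0.0
```

```bash
python3 - <<'E'
from look import *
state()
snap('end',boxes=dict(side=(100,360,100,320),top=(100,380,90,320)))
W=world(r.read_camera('top'));x,y,z=W[...,0],W[...,1],W[...,2]
m=(x>.36)&(x<.48)&(abs(y)<.05)&(z>.06)&(z<.11); print(rect(W,m),np.nanmedian(z[m]))
m=(x>.485)&(x<.535)&(abs(y)<.035); c=np.linalg.lstsq(np.c_[x[m],y[m],np.ones(m.sum())],z[m],rcond=None)[0]; print(c,z[m].mean())
E
```

```text
t 27.7 tcp [ 0.4314 -0.1503  0.167 ] yaw -0.08318411416080544 F [-0.1178 -0.4006 -0.53  ] gap 0.0550840255148302
ball [0.6293 0.2943 0.0226] 45 scoop-rel a,b 0.19725797816198015 0.4448644482743649
ball [0.6276 0.2711 0.0227] 43 scoop-rel a,b 0.19564633229265288 0.42170591613380953
ball [0.6266 0.251  0.0227] 41 scoop-rel a,b 0.19462104808553513 0.4016098634541843
ball [0.6252 0.2313 0.0226] 42 scoop-rel a,b 0.193267685388106 0.38190206754708717
ball [0.6078 0.2109 0.0228] 38 scoop-rel a,b 0.1759567623584662 0.3614934516789432
ball [0.6064 0.2841 0.0224] 46 scoop-rel a,b 0.1744575665881366 0.43464347779938384
(array([436.,  -1.]), array([18.6, 62.8]), 88.66, 299) 0.0844805705436367
[0.004  0.008  0.0032] 0.005187659815611153
```

View pics/end.png

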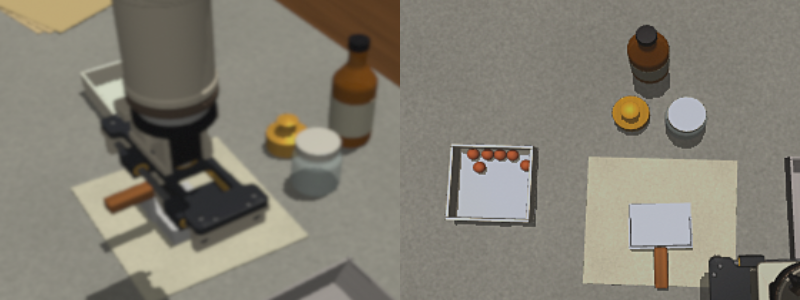

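The scoop lies flat on the blotter, all six balls are in the dish, and the bottle, jar and weight stand undisturbed. Handing in.

```bash
python3 -c "
from cell import r
print(r.finish_job())"
```

```text
the job is handed in; nothing more can be done
None
```

I handed the job in at about 28 s of the 72 s allowed: all six balls went into the dish in one scoop, the scoop is flat on the blotter and released, and the bottle, jar and weight look undisturbed; the hand-in gave no verdict.

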